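# Seat the keyed tube block in the dry-block heater

## Task

The metal tube block of the dry-block heater is lying on its side on the bench. First stand it upright on the bench (tube holes up) and let go of it; then take it again from above, set it over the heater's well with its blue key towards the control tower, and shuffle it until it drops fully home on the well's floor. Let go and leave it there, without disturbing the other things on the bench.

Things in the scene. Friction and masses are not known exactly. Their poses are not given: they have to be found in the camera images.
- block: Silver metal tube block, a box 60 mm (its x) by 46 (y) by 100 (z), about 0.32 kg, six black tube holes in its top (+z) face, dark band near the top, blue key rib on its +x face. Origin: centre of its underside. At the start it lies on its -x face, key up, origin 30 mm above the bench, top pointing roughly at the robot. Upright, its z points up and it stands stably on its underside.
- block_key (a point): Middle of the outer face of the blue key rib, at x = 38, y = 0, z = 27 mm in the block's frame; same axes as the block. The rib is 12 mm wide (y), stands 8 mm proud of the +x face and runs from 2 to 52 mm above the underside.
- block_top (a point): Centre of the tube block's top face, 100 mm from its origin along its z; same axes as the block.
- heater: Fixed white dry-block heater, 192 mm (its x, from -62 to +130 mm) by 124 (y, centred). Origin: on the bench under the centre of the well, z up. Flat deck 60 mm above the bench, with the open well in it. Control tower, 150 mm above the bench, from x = 48 to 130 mm, with dark panel and screen on top.
- well_floor (a point): Centre of the well's floor, 20 mm above the bench, 40 below the deck; axes as the heater's. The well is 64 mm (x) by 50 (y); a key slot 16 mm wide leaves the middle of its +x side (towards the tower), to x = 43 mm. Seated, the block has its origin here and its axes parallel to these, 2 mm loose on each side, and stands 60 mm above the deck.
- tube_rack: Bystander: cream wire rack of lilac-capped tubes, 75 x 170 mm, 92 mm high with tubes; origin under its centre.
- tip_box: Bystander: clear pipette-tip box with yellow top, 89 x 129 mm, 61 mm high; origin under its centre.
- bottle: Bystander: white bottle with blue cap, 70 mm across, 130 mm high; origin under its centre.
- jar: Bystander: amber jar with black lid, 66 mm across, 75 mm high; origin under its centre.

How it is judged:
On the way:
1. the block stands upright on the bench, let go (angle between block's own z axis and vertical below 0.1 rad and height (world z) of block below 0.006 m and contact force between block and the fingers below 0.1 N and linear speed of block below 0.03 m/s), for 0.2 s.
At the end, for the whole second after the job is handed in: the block rests upright (within 0.08 rad) and still in the heater's well, its underside within 4 mm of the well's floor and its axis within 6 mm of the well's centre (horizontal distance between block and well_floor below 0.006 m and z of block in the frame of well_floor between -0.004 and 0.004 m and angle between block's own z axis and vertical below 0.08 rad and linear speed of block below 0.03 m/s); the robot touches nothing.
It fails at once if the tube rack is moved more than 40 mm (distance of tube_rack from where it was at the start of the episode above 0.04 m).
It fails at once if the tip box is moved more than 40 mm (distance of tip_box from where it was at the start of the episode above 0.04 m).
It fails at once if the bottle is moved more than 40 mm (distance of bottle from where it was at the start of the episode above 0.04 m).
It fails at once if the jar is moved more than 40 mm (distance of jar from where it was at the start of the episode above 0.04 m).
It also fails if it takes over 72 s, if anything falls off the work surface, if the arm or the gripper's body presses on something with over 40 N, if the wrist force passes 120 N, or if a joint passes its speed limit or range.

## Robot

A 6-joint arm with a two-finger parallel gripper is mounted at the origin on the work surface. World frame = base frame: x ahead of the robot, y to its left, z up, the work surface at z = 0. Lengths are in m, angles in rad, forces in N, time in s.
With the tool pointing down it reaches from about 0.25 to 0.85 m from the base axis. Payload 12.5 kg.
Tool frame: the origin (TCP) lies at the very end of the fingers, on their centre line; the grasp point (between the pads) lies 19 mm behind it; z points along the fingers, x is the direction in which the jaws open and shut, and the axes are right-handed (so a half turn about z gives the same grasp; the last joint's range is limited). The gripper opens to 93 mm and grips with 3 to 60 N. Pads are 15 mm wide; open, the fingers measure 128 mm over their backs; the gripper's body (75 mm by 188 mm) begins 65 mm behind the grasp point.
Start: joints at [1.161, 0.351, 1.652, -0, 1.139, -0.085], TCP at [0.175, 0.521, 0.219] pointing down, gripper open.
Joint ranges: [-2.75, 2.75], [-0.79, 2.1], [0.01, 2.65], [-1.57, 4.71], [0.07, 3.14], [-2.87, 2.87]. Speed limits (rad/s): [2.22, 2.22, 2.79, 3.14, 3.14, 3.14].

## Interface

Orientations are given as a 3x3 rotation matrix whose columns are the frame's x, y, z axes.
In Python, from plant import bot, viewer, order, finder gives the robot as it stands. The module is installed in compiled form; this text tells all that it offers.
- The arm moves only by the shell command python3 -m jog 'ROWS' [FORCE]. ROWS is JSON, a list of rows, each a list of 7 numbers: the shift along the tool's x, y, z each as a share of 2 cm, from -1 to 1, then the turn, a rotation vector about the tool's x, y, z each as a share of 4 degrees, from -1 to 1, then the finger opening in mm, from 0 to 93. A call has 1 to 12 rows; each row shifts and turns the pose as measured when the row begins, along the tool's axes as they then stand; what a row does not reach is not made up. A row lasts 1/12 s, in which the tool goes at most 41.7 mm and 7.16 degrees, less where a joint would pass 70% of its speed; a pose out of reach is approached as far as the arm can. A call with a number of a shift or a turn outside -1 to 1 is refused whole. A call with a gripper value outside its range is refused whole. The fingers move at their own pace and stop on an object; FORCE is the grip in N (left out, the last holds). Time passes only in rows, so rows that do not move let the fingers close. It gives the time, the measured TCP pose, the force and the opening at its end, in the units of the state.
- bot.read_state(): the state, without advancing time (a new reading comes with each control period).
- viewer.get_image(name): name is "side" or "top"; returns a dict with "image" (384x512x3 uint8, red, green, blue), "depth" (384x512 float32, m along the optical axis (not along the pixel's ray), 0 where there is no reading), "vfov" (degrees; the focal length in pixels is half the picture's height over the tangent of half this angle, whatever the lens; pixels are square), "cx", "cy" (the principal point, pixels), "R" (3x3) and "t" (3): a world point X has camera coordinates R X + t. Camera axes: x right, y down, z forward; pixel columns grow to the right and rows downward; lengths in m; the calibration is good to about 2 mm. A picture is of the moment at which its call begins.
- order.sign_off(): hands the job in, once; it reports no verdict.
Trained networks look in the newest picture that a camera, given by its name, has taken for a name from the list of things; names that differ only in an ending like _2 or _b are one class to them, and where a whole thing is asked for, a point or a joint stands for the part that bears it (a point fixed in the world has none). Each returns a list of dicts, best first, with "score" (0 to 1); they miss things now and then, are a little off and sometimes report something else, mostly with a low value. They report only what shows in the picture. A call takes as long as a camera call.
- finder.outline_of(camera, name): "mask" (384x512 bool, what is visible of it).
- finder.pinpoint(camera, name): "centre" ([x, y, z] in m, in the coordinates of the camera as it stood for that picture, good to about 4 mm: a listed point, or the origin of a listed thing).
The state is a dict: "time": time; "joint_positions": joint angles; "qvel": joint speeds; "joint_efforts": joint torques, N m; "position": TCP position; "orientation": TCP orientation; "wrist_force": force on the tool from outside, world axes, zero at the start; "ft_torque": the same for the moment, N m; "opening": finger opening in m.
Only numpy, scipy, OpenCV 4.12 (cv2) and the standard library are available. Lean on these libraries where they do the work, as an engineer would, in place of code of your own. Each camera call takes 0.05 s, during which the arm holds its last target. There are 200 camera calls.

## Working session

There is one attempt and no reset: what is moved stays moved. The work goes in short steps, Python scripts to look and compute and a shell command to move; the robot and the scene stay as the last step left them, time stands still between calls to the robot, and variables do not carry over. Pictures are saved under pics/ and viewed, about 8 in all and at most 12, crops included, and the job is handed in when it is done.

```bash
mkdir -p pics; cat > h.py <<'E'
import numpy as np, cv2
from plant import bot, viewer, order, finder
def grab(n):
    d=viewer.get_image(n); d['f']=384/2/np.tan(np.radians(d['vfov'])/2); return d
def save(d,n): cv2.imwrite('pics/'+n,cv2.cvtColor(d['image'],cv2.COLOR_RGB2BGR))
def w(d,c): return d['R'].T@(np.array(c)-d['t'])
def cloud(d):
    v,u=np.mgrid[0:384,0:512]; z=d['depth']
    c=np.stack([(u-d['cx'])/d['f']*z,(v-d['cy'])/d['f']*z,z],-1)
    P=(c-d['t'])@d['R']; P[z==0]=np.nan; return P
E
cat > a.py <<'E'
from h import *
np.set_printoptions(precision=4,suppress=True)
im=[]
for cam in('side','top'):
    d=grab(cam);im.append(d['image']);P=cloud(d)
    print(cam,'campos',-d['R'].T@d['t'])
    for n in('block','block_key','block_top','heater','well_floor','tube_rack','tip_box','bottle','jar'):
        r=finder.pinpoint(cam,n)
        print(n,[(round(float(x['score']),2),w(d,x['centre']).round(4)) for x in r[:2]])
    for n in('block','heater'):
        r=finder.outline_of(cam,n)
        if r:
            m=r[0]['mask'];Q=P[m];Q=Q[~np.isnan(Q[:,0])]
            print(n,'mask',m.sum(),np.percentile(Q,[2,50,98],axis=0).tolist())
            if n=='block' :
                T=Q[(Q[:,2]>.052)&(Q[:,2]<.063)]
                print('topface',len(T),cv2.minAreaRect((T[:,:2]*1000).astype(np.float32)))
    save(d,cam+'0.png')
print(bot.read_state())
E
python3 a.py
```

```text
side campos [ 0.1184 -0.8718  0.6668]
block [(0.75, array([ 0.5825, -0.2605,  0.0299]))]
block_key []
block_top [(0.94, array([ 0.4895, -0.2983,  0.0326]))]
heater [(0.9, array([ 0.5129,  0.1635, -0.0028]))]
well_floor [(0.55, array([0.5162, 0.1663, 0.0217]))]
tube_rack [(0.89, array([0.7501, 0.2404, 0.0038]))]
tip_box [(0.79, array([ 0.7489, -0.2201, -0.0015]))]
bottle [(0.71, array([ 0.7534,  0.0072, -0.0054]))]
jar [(0.77, array([ 0.5273, -0.4978, -0.0006]))]
block mask 950 [[0.48612084911267833, -0.3197889244163629, 0.003978044567069151], [0.5250769470582844, -0.2934709697414069, 0.05410657857077731], [0.5882786916920886, -0.25314124771716845, 0.06940963839041527]]
topface 420 ((538.0111083984375, -281.69207763671875), (102.21074676513672, 46.352455139160156), 23.794368743896484)
heater mask 2542 [[0.37813277768450215, 0.08649928764925192, 0.002315272604020509], [0.44719823789529917, 0.14224871219628776, 0.06145252098112845], [0.5716800198437305, 0.25808412576621204, 0.1525926128833722]]
top campos [ 0.4813 -0.1423  1.4829]
block [(0.77, array([ 0.5796, -0.2594,  0.0337]))]
block
[... 846 characters left out ...]
961188547658428], [0.4729419882961599, 0.17445620309360463, 0.06413229650731402], [0.5741382806728001, 0.25023177030645716, 0.15502606872847205]]
{'time': 1.2, 'joint_positions': array([ 1.1614,  0.3507,  1.6518,  0.    ,  1.1391, -0.0846]), 'qvel': array([ 0.0006, -0.001 , -0.0004,  0.0013,  0.0009,  0.001 ]), 'joint_efforts': array([ -0.0019, -49.7253, -28.5478,   0.0698,   0.0221,  -0.    ]), 'position': array([0.1755, 0.5213, 0.2186]), 'orientation': array([[ 0.3191,  0.9477, -0.    ],
       [ 0.9477, -0.3191,  0.    ],
       [ 0.    , -0.    , -1.    ]]), 'wrist_force': array([ 0.7053,  0.0368, -0.0489]), 'ft_torque': array([ 0.0235, -0.0441, -0.0228]), 'opening': 0.09263785634766955}
```

```bash
cat > b.py <<'E'
from h import *
d=grab('top');P=cloud(d)
m=finder.outline_of('top','heater')[0]['mask'];m=cv2.dilate(m.astype(np.uint8),np.ones((9,9)))>0
Q=P[m];Q=Q[~np.isnan(Q[:,0])]
for a,b in((.052,.068),(.142,.162)):
    T=Q[(Q[:,2]>a)&(Q[:,2]<b)];print(a,len(T),T[:,2].mean(),cv2.minAreaRect((T[:,:2]*1000).astype(np.float32)))
W=Q[(Q[:,2]<.045)&(np.hypot(Q[:,0]-.513,Q[:,1]-.165)<.045)];print('well',len(W),cv2.minAreaRect((W[:,:2]*1000).astype(np.float32)))
s=grab('side')
im=np.hstack([s['image'],d['image']]);im=cv2.resize(im,(800,300),interpolation=cv2.INTER_AREA)
big=np.vstack([cv2.resize(d['image'],(800,600))]);cv2.imwrite('pics/top1.png',big[:,:,::-1]);cv2.imwrite('pics/side1.png',s['image'][:,:,::-1])
E
python3 b.py
```

```text
0.052 1335 0.05992080629908381 ((485.12615966796875, 177.35031127929688), (127.05976867675781, 189.64134216308594), 67.42130279541016)
0.142 1471 0.15019726938539174 ((433.3343200683594, 198.7664031982422), (125.44669342041016, 82.98988342285156), 67.05350494384766)
well 382 ((511.19561767578125, 171.41769409179688), (44.55603790283203, 73.7662582397461), 65.99601745605469)
```

View pics/top1.png

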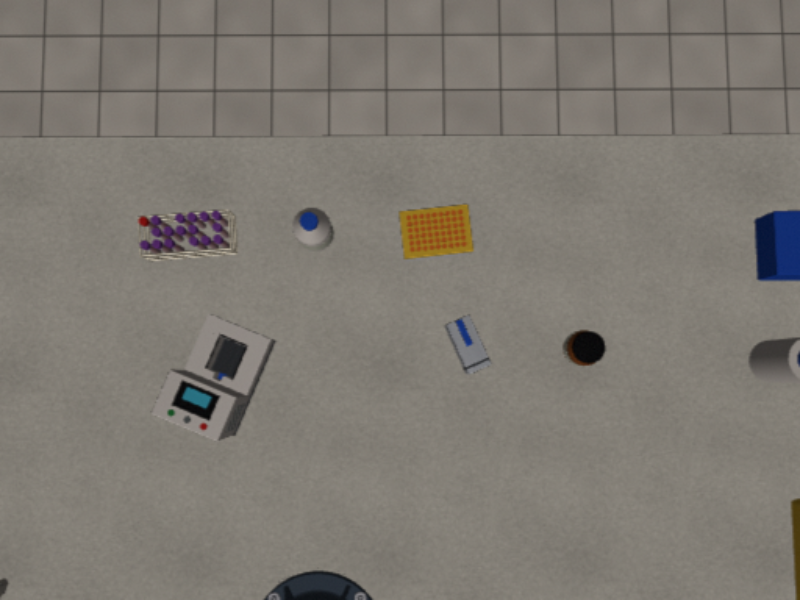

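View pics/side1.png

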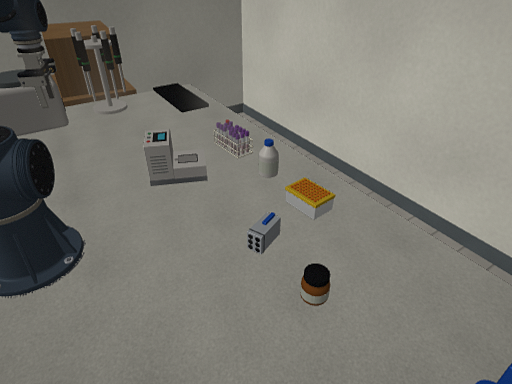

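```bash
cat > plan.py <<'E'
from h import *
from scipy.spatial.transform import Rotation as Ro
import json
def rot(jaw_deg,tilt_deg,head_deg):
    """tool z leans tilt from down towards heading; jaw axis horizontal at jaw_deg (perp. to heading)"""
    a,t,h=np.radians([jaw_deg,tilt_deg,head_deg])
    z=np.array([np.sin(t)*np.cos(h),np.sin(t)*np.sin(h),-np.cos(t)]);x=np.array([np.cos(a),np.sin(a),0])
    return np.c_[x,np.cross(z,x),z]
def rows(p,R,op,n=12,vmax=1.,amax=1.):
    s=bot.read_state();q=s['position'].copy();O=s['orientation'].copy()
    dp=p-q;dv=Ro.from_matrix(O.T@R).as_rotvec()
    print('dist',np.linalg.norm(dp).round(4),'ang',np.degrees(dv).round(2),'opening',s['opening'],'F',s['wrist_force'].round(1),'j',s['joint_positions'].round(2))
    k=int(np.ceil(max(np.linalg.norm(dp)/.02/vmax,np.linalg.norm(dv)/np.radians(4)/amax,1)-.05))
    out=[]
    for i in range(min(n,k)):
        a=np.round(np.clip(O.T@(p-q)/(k-i)/.02,-1,1),2);b=np.round(np.clip(Ro.from_matrix(O.T@R).as_rotvec()/(k-i)/np.radians(4),-1,1),2)
        q=q+O@a*.02;O=O@Ro.from_rotvec(b*np.radians(4)).as_matrix();out.append([float(x) for x in [*a,*b]]+[op])
    print(k,'rows total');print(json.dumps(out).replace(' ','').replace('.0,',',').replace('-0,','0,'))
E
python3 -c "
from plan import *
rows(np.array([.40,-.33,.22]),rot(-66.5,0,23.5),93)"
```

```text
dist 0.8803 ang [  0.    -0.   137.89] opening 0.09283671726674116 F [-0.4  0.2 -0.1] j [ 1.16  0.35  1.65 -0.    1.14 -0.08]
44 rows total
[[-0.84,0.55,0,0,0,0.78,93],[-0.8,0.6,0,0,0,0.78,93],[-0.77,0.64,0,0,0,0.78,93],[-0.73,0.68,0,0,0,0.78,93],[-0.7,0.72,0,0,0,0.78,93],[-0.66,0.75,0,0,0,0.78,93],[-0.61,0.79,0,0,0,0.78,93],[-0.57,0.82,0,0,0,0.78,93],[-0.53,0.85,0,0,0,0.78,93],[-0.48,0.88,0,0,0,0.78,93],[-0.43,0.9,0,0,0,0.78,93],[-0.38,0.93,0,0,0,0.78,93]]
```

```bash
python3 -m jog '[[-0.84,0.55,0,0,0,0.78,93],[-0.8,0.6,0,0,0,0.78,93],[-0.77,0.64,0,0,0,0.78,93],[-0.73,0.68,0,0,0,0.78,93],[-0.7,0.72,0,0,0,0.78,93],[-0.66,0.75,0,0,0,0.78,93],[-0.61,0.79,0,0,0,0.78,93],[-0.57,0.82,0,0,0,0.78,93],[-0.53,0.85,0,0,0,0.78,93],[-0.48,0.88,0,0,0,0.78,93],[-0.43,0.9,0,0,0,0.78,93],[-0.38,0.93,0,0,0,0.78,93]]'
python3 -c "
from plan import *
rows(np.array([.40,-.33,.22]),rot(-66.5,0,23.5),93)"
```

```text
time: 2.35
position: [0.2351, 0.2808, 0.2182]
orientation: [[0.843, 0.537, 0.001], [0.537, -0.843, 0.002], [0.002, -0.001, -1.0]]
wrist_force: [-0.1, 0.0, -0.3]
opening: 0.0932
dist 0.6327 ang [-1.7e-01 -4.0e-02  9.9e+01] opening 0.09323385833540604 F [-0.1  0.  -0.3] j [0.75 0.   2.08 0.   1.06 0.18]
32 rows total
[[-0.3,0.94,0,0,0,0.77,93],[-0.24,0.96,0,0,0,0.77,93],[-0.19,0.97,0,0,0,0.77,93],[-0.14,0.98,-0.01,0,0,0.77,93],[-0.09,0.98,0,0,0,0.77,93],[-0.03,0.99,-0.01,0,0,0.77,93],[0.02,0.99,0,0,0,0.77,93],[0.07,0.99,-0.01,0,0,0.77,93],[0.12,0.98,0,0,0,0.77,93],[0.18,0.97,-0.01,0,0,0.77,93],[0.23,0.96,0,0,0,0.78,93],[0.28,0.95,-0.01,0,0,0.77,93]]
```

```bash
python3 -m jog '[[-0.3,0.94,0,0,0,0.77,93],[-0.24,0.96,0,0,0,0.77,93],[-0.19,0.97,0,0,0,0.77,93],[-0.14,0.98,0,0,0,0.77,93],[-0.09,0.98,0,0,0,0.77,93],[-0.03,0.99,0,0,0,0.77,93],[0.02,0.99,0,0,0,0.77,93],[0.07,0.99,0,0,0,0.77,93],[0.12,0.98,0,0,0,0.77,93],[0.18,0.97,0,0,0,0.77,93],[0.23,0.96,0,0,0,0.78,93],[0.28,0.95,0,0,0,0.77,93]]'
python3 -c "
from plan import *
rows(np.array([.40,-.33,.22]),rot(-66.5,0,23.5),93)"
```

```text
time: 3.35
position: [0.2948, 0.0396, 0.2195]
orientation: [[0.994, -0.11, 0.008], [-0.11, -0.994, 0.004], [0.008, -0.005, -1.0]]
wrist_force: [0.3, 0.3, -0.8]
opening: 0.0932
dist 0.3843 ang [-0.5  -0.24 60.19] opening 0.09316955110680065 F [ 0.3  0.3 -0.8] j [-0.03 -0.15  2.22  0.01  1.07  0.08]
20 rows total
[[0.36,0.89,0,-0.01,0,0.75,93],[0.41,0.87,0,-0.01,0,0.75,93],[0.45,0.85,0,-0.01,0,0.75,93],[0.5,0.82,0,-0.01,0,0.75,93],[0.54,0.79,0,-0.01,0,0.75,93],[0.58,0.77,0,-0.01,0,0.75,93],[0.62,0.73,0,-0.01,0,0.75,93],[0.66,0.7,0,-0.01,-0.01,0.75,93],[0.69,0.67,0,0,-0.01,0.75,93],[0.73,0.63,0,0,0,0.75,93],[0.76,0.59,0,-0.01,0,0.75,93],[0.79,0.55,0,-0.01,-0.01,0.76,93]]
```

```bash
python3 -m jog '[[0.36,0.89,0,0,0,0.75,93],[0.41,0.87,0,0,0,0.75,93],[0.45,0.85,0,0,0,0.75,93],[0.5,0.82,0,0,0,0.75,93],[0.54,0.79,0,0,0,0.75,93],[0.58,0.77,0,0,0,0.75,93],[0.62,0.73,0,0,0,0.75,93],[0.66,0.7,0,0,0,0.75,93],[0.69,0.67,0,0,0,0.75,93],[0.73,0.63,0,0,0,0.75,93],[0.76,0.59,0,0,0,0.75,93],[0.79,0.55,0,0,0,0.76,93]]'
python3 -c "
from plan import *
rows(np.array([.42,-.33,.15]),rot(-66.5,50,23.5),93,24)"
```

```text
time: 4.35
position: [0.3558, -0.1964, 0.2212]
orientation: [[0.715, -0.699, 0.014], [-0.699, -0.715, 0.002], [0.008, -0.011, -1.0]]
wrist_force: [-0.0, -0.1, 0.2]
opening: 0.093
dist 0.1644 ang [48.62  9.33 20.83] opening 0.09300029653048666 F [-0.  -0.1  0.2] j [-0.63  0.07  2.    0.01  1.06  0.14]
14 rows total
[[0.5,0.18,0.26,0.87,0.17,0.37,93],[0.5,0.19,0.25,0.87,0.17,0.37,93],[0.5,0.19,0.25,0.87,0.17,0.37,93],[0.5,0.19,0.24,0.87,0.17,0.37,93],[0.5,0.19,0.23,0.87,0.17,0.37,93],[0.5,0.19,0.23,0.87,0.17,0.37,93],[0.51,0.19,0.22,0.87,0.17,0.37,93],[0.51,0.19,0.22,0.87,0.16,0.37,93],[0.51,0.19,0.21,0.87,0.17,0.38,93],[0.52,0.19,0.2,0.86,0.16,0.37,93],[0.52,0.19,0.2,0.87,0.17,0.38,93],[0.52,0.19,0.19,0.86,0.16,0.37,93],[0.52,0.19,0.19,0.87,0.17,0.38,93],[0.53,0.2,0.18,0.86,0.16,0.37,93]]
```

```bash
python3 -m jog '[[0.5,0.18,0.26,0.87,0.17,0.37,93],[0.5,0.19,0.25,0.87,0.17,0.37,93],[0.5,0.19,0.25,0.87,0.17,0.37,93],[0.5,0.19,0.24,0.87,0.17,0.37,93],[0.5,0.19,0.23,0.87,0.17,0.37,93],[0.5,0.19,0.23,0.87,0.17,0.37,93],[0.51,0.19,0.22,0.87,0.17,0.37,93],[0.51,0.19,0.22,0.87,0.16,0.37,93],[0.51,0.19,0.21,0.87,0.17,0.38,93],[0.52,0.19,0.2,0.86,0.16,0.37,93],[0.52,0.19,0.2,0.87,0.17,0.38,93],[0.52,0.19,0.19,0.86,0.16,0.37,93]]'
python3 -c "
from plan import *
rows(np.array([.45,-.3175,.0965]),rot(-66.5,50,23.5),93,24)"
```

```text
time: 5.35
position: [0.4155, -0.3236, 0.1631]
orientation: [[0.426, -0.629, 0.65], [-0.904, -0.324, 0.279], [0.035, -0.707, -0.706]]
wrist_force: [-0.1, -0.5, 0.8]
opening: 0.093
dist 0.0753 ang [ 4.95 -0.09  2.64] opening 0.09297360095798614 F [-0.1 -0.5  0.8] j [-1.14  0.41  1.98  0.98  1.02 -0.68]
4 rows total
[[0.09,0.29,0.89,0.31,-0.01,0.16,93],[0.09,0.31,0.88,0.31,0,0.17,93],[0.09,0.33,0.88,0.31,-0.01,0.16,93],[0.09,0.35,0.87,0.31,0,0.17,93]]
```

```bash
python3 -m jog '[[0.09,0.29,0.89,0.31,0,0.16,93],[0.09,0.31,0.88,0.31,0,0.17,93],[0.09,0.33,0.88,0.31,0,0.16,93],[0.09,0.35,0.87,0.31,0,0.17,93],[0,0,0,0,0,0,93]]'
python3 -c "
from plan import *
rows(np.array([.5346,-.2808,.0198]),rot(-66.5,50,23.5),93,24,.7)
d=grab('side');cv2.imwrite('pics/s2.png',cv2.resize(d['image'][150:330,130:370],(720,540))[:,:,::-1])"
```

```text
time: 5.77
position: [0.4506, -0.3216, 0.0926]
orientation: [[0.389, -0.587, 0.71], [-0.921, -0.248, 0.299], [0.0, -0.77, -0.638]]
wrist_force: [-0.2, 0.5, -0.4]
opening: 0.093
dist 0.1184 ang [-0.38 -0.49 -0.38] opening 0.09295727926788541 F [-0.2  0.5 -0.4] j [-1.11  0.6   1.98  1.2   0.97 -0.87]
9 rows total
[[-0.03,-0.02,0.66,-0.01,-0.01,-0.01,93],[-0.03,-0.02,0.66,-0.01,-0.01,-0.01,93],[-0.03,-0.02,0.66,-0.01,-0.01,-0.01,93],[-0.02,-0.02,0.66,-0.01,-0.02,-0.01,93],[-0.02,-0.02,0.65,-0.01,-0.01,-0.01,93],[-0.03,-0.02,0.66,-0.01,-0.02,-0.01,93],[-0.02,-0.02,0.65,-0.01,-0.01,-0.01,93],[-0.02,-0.02,0.66,-0.01,-0.02,-0.01,93],[-0.03,-0.03,0.65,-0.01,-0.01,-0.01,93]]
```

View pics/s2.png

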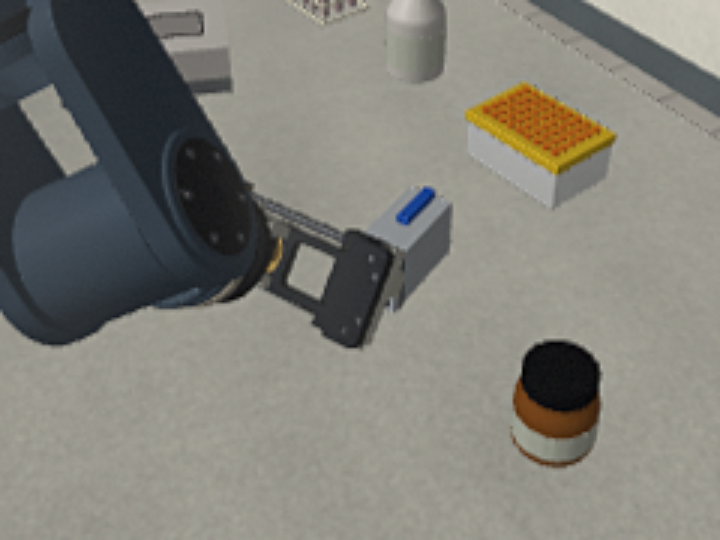

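The gripper (at ~(355,290) in the crop) points along the block's long axis, just short of its top end, tilted about 50°. Nothing else is near it, so I'm advancing.

```bash
python3 -m jog '[[-0.03,-0.02,0.66,0,0,0,93],[-0.03,-0.02,0.66,0,0,0,93],[-0.03,-0.02,0.66,0,0,0,93],[-0.02,-0.02,0.66,0,-0.02,0,93],[-0.02,-0.02,0.65,0,0,0,93],[-0.03,-0.02,0.66,0,-0.02,0,93],[-0.02,-0.02,0.65,0,0,0,93],[-0.02,-0.02,0.66,0,0,0,93],[-0.03,-0.03,0.65,0,0,0,93],[0,0,0,0,0,0,93]]'
python3 -c "
from plan import *
rows(np.array([.5346,-.2808,.0198]),rot(-66.5,50,23.5),93,24,.7)"
```

```text
time: 6.65
position: [0.5421, -0.2821, 0.0256]
orientation: [[0.395, -0.583, 0.71], [-0.919, -0.262, 0.295], [0.014, -0.769, -0.639]]
wrist_force: [0.2, -1.1, -0.0]
opening: 0.093
dist 0.0095 ang [-0.26 -0.71  0.45] opening 0.09298729072556085 F [ 0.2 -1.1 -0. ] j [-0.91  0.76  1.91  1.43  0.85 -0.96]
1 rows total
[[-0.21,0.42,-0.06,-0.07,-0.18,0.11,93]]
```

```bash
python3 -m jog '[[-0.1,0.2,-0.06,-0.07,-0.1,0.1,93],[-0.1,0.2,0,0,-0.08,0,93],[0,0,0,0,0,0,93],[0,0,0,0,0,0,75],[0,0,0,0,0,0,60],[0,0,0,0,0,0,40],[0,0,0,0,0,0,30],[0,0,0,0,0,0,30],[0,0,0,0,0,0,30],[0,0,0,0,0,0,30],[0,0,0,0,0,0,30],[0,0,0,0,0,0,30]]' 50
python3 -c "
from plan import *
rows(np.array([.50,-.2943,.11]),rot(-66.5,50,23.5),30,24,.7)"
```

```text
time: 7.65
position: [0.5337, -0.2826, 0.0226]
orientation: [[0.399, -0.589, 0.703], [-0.917, -0.259, 0.304], [0.003, -0.766, -0.643]]
wrist_force: [-0.6, -0.8, -0.1]
opening: 0.0459
dist 0.0944 ang [ 0.01 -0.07  0.13] opening 0.04589711625127723 F [-0.6 -0.8 -0.1] j [-0.92  0.76  1.91  1.41  0.85 -0.96]
7 rows total
[[-0.02,-0.31,-0.6,0,0,0,30],[-0.02,-0.32,-0.6,0,0,0.01,30],[-0.02,-0.31,-0.59,0,0,0,30],[-0.02,-0.32,-0.6,0,0,0.01,30],[-0.02,-0.31,-0.59,0,-0.01,0,30],[-0.01,-0.32,-0.6,0,0,0.01,30],[-0.02,-0.31,-0.59,0,-0.01,0,30]]
```

```bash
python3 -m jog '[[-0.02,-0.31,-0.6,0,0,0,30],[-0.02,-0.32,-0.6,0,0,0,30],[-0.02,-0.31,-0.59,0,0,0,30],[-0.02,-0.32,-0.6,0,0,0,30],[-0.02,-0.31,-0.59,0,0,0,30],[-0.01,-0.32,-0.6,0,0,0,30],[-0.02,-0.31,-0.59,0,0,0,30],[0,0,0,0,0,0,30]]'
python3 -c "
from plan import *
rows(np.array([.439,-.285,.105]),rot(-66.5,-40,23.5),30,24,.7,.9)"
```

```text
time: 8.32
position: [0.4963, -0.2926, 0.1086]
orientation: [[0.401, -0.596, 0.695], [-0.916, -0.258, 0.307], [-0.003, -0.76, -0.65]]
wrist_force: [-0.2, -0.9, -2.9]
opening: 0.0456
dist 0.058 ang [-89.47   0.23   0.11] opening 0.04558798149794561 F [-0.2 -0.9 -2.9] j [-0.99  0.57  1.96  1.22  0.92 -0.77]
25 rows total
[[-0.06,0.07,-0.07,-0.89,0,0,30],[-0.06,0.07,-0.07,-0.89,0,0,30],[-0.06,0.08,-0.06,-0.9,0,0,30],[-0.06,0.08,-0.06,-0.89,0,0,30],[-0.06,0.09,-0.05,-0.9,0,0,30],[-0.06,0.09,-0.05,-0.89,0,0,30],[-0.06,0.09,-0.04,-0.9,0,0,30],[-0.06,0.09,-0.03,-0.89,0,0,30],[-0.06,0.1,-0.03,-0.9,0,0,30],[-0.06,0.1,-0.02,-0.89,0,0,30],[-0.06,0.1,-0.02,-0.9,0,0,30],[-0.06,0.1,-0.01,-0.89,0,0,30],[-0.06,0.1,0,-0.9,0,0,30],[-0.06,0.1,0,-0.89,0,0,30],[-0.06,0.1,0.01,-0.9,0,0,30],[-0.06,0.1,0.01,-0.89,0,0,30],[-0.06,0.09,0.02,-0.9,0,0.01,30],[-0.06,0.09,0.03,-0.89,0,0,30],[-0.06,0.09,0.03,-0.9,0,0.01,30],[-0.06,0.09,0.04,-0.89,0.01,0.01,30],[-0.06,0.09,0.04,-0.9,0,0,30],[-0.06,0.09,0.05,-0.89,0.01,0.01,30],[-0.06,0.08,0.06,-0.9,0,0,30],[-0.06,0.08,0.06,-0.89,0.01,0.01,30]]
```

```bash
python3 -m jog '[[-0.06,0.07,-0.07,-0.89,0,0,30],[-0.06,0.07,-0.07,-0.89,0,0,30],[-0.06,0.08,-0.06,-0.9,0,0,30],[-0.06,0.08,-0.06,-0.89,0,0,30],[-0.06,0.09,-0.05,-0.9,0,0,30],[-0.06,0.09,-0.05,-0.89,0,0,30],[-0.06,0.09,-0.04,-0.9,0,0,30],[-0.06,0.09,-0.03,-0.89,0,0,30],[-0.06,0.1,-0.03,-0.9,0,0,30],[-0.06,0.1,-0.02,-0.89,0,0,30],[-0.06,0.1,-0.02,-0.9,0,0,30],[-0.06,0.1,0,-0.89,0,0,30]]'
python3 -c "
from plan import *
rows(np.array([.439,-.285,.105]),rot(-66.5,-40,23.5),30,12,.7,.9)"
```

```text
time: 9.32
position: [0.4643, -0.2856, 0.0966]
orientation: [[0.4, -0.914, 0.065], [-0.916, -0.398, 0.041], [-0.012, -0.076, -0.997]]
wrist_force: [-0.4, -1.0, -3.5]
opening: 0.0458
dist 0.0266 ang [-44.35   0.62   0.28] opening 0.04583349239510625 F [-0.4 -1.  -3.5] j [-0.67  0.49  1.79  0.1   0.84  0.42]
13 rows total
[[-0.04,0.09,-0.04,-0.85,0.01,0.01,30],[-0.04,0.09,-0.03,-0.85,0.01,0.01,30],[-0.04,0.09,-0.03,-0.85,0.01,0,30],[-0.04,0.09,-0.02,-0.85,0.01,0.01,30],[-0.04,0.09,-0.02,-0.85,0.01,0,30],[-0.04,0.09,-0.01,-0.85,0.01,0.01,30],[-0.04,0.09,-0.01,-0.86,0.01,0.01,30],[-0.04,0.09,0,-0.85,0.01,0,30],[-0.04,0.09,0,-0.86,0.02,0.01,30],[-0.04,0.1,0.01,-0.85,0.01,0,30],[-0.04,0.09,0.02,-0.86,0.02,0.01,30],[-0.05,0.09,0.02,-0.85,0.01,0,30]]
```

```bash
python3 -m jog '[[-0.04,0.09,-0.08,-0.85,0.01,0.01,30],[-0.04,0.09,-0.06,-0.85,0.01,0.01,30],[-0.04,0.09,-0.05,-0.85,0.01,0,30],[-0.04,0.09,-0.04,-0.85,0.01,0.01,30],[-0.04,0.09,-0.02,-0.85,0.01,0,30],[-0.04,0.09,-0.01,-0.85,0.01,0.01,30],[-0.04,0.09,-0.01,-0.86,0.01,0.01,30],[-0.04,0.09,0,-0.85,0.01,0,30],[-0.04,0.09,0,-0.86,0.02,0.01,30],[-0.04,0.1,0.01,-0.85,0.01,0,30],[-0.04,0.09,0.02,-0.86,0.02,0.01,30],[-0.05,0.09,0.02,-0.85,0.01,0,30]]'
cat > c.py <<'E'
from plan import *
d=grab('side');P=cloud(d);cv2.imwrite('pics/s3.png',cv2.resize(d['image'][150:330,130:370],(720,540))[:,:,::-1])
np.set_printoptions(precision=4,suppress=True)
for cam in('side','top'):
    if cam=='top': d=grab('top')
    for n in('block','block_top','block_key'): print(cam,n,[(round(float(x['score']),2),w(d,x['centre'])) for x in finder.pinpoint(cam,n)[:2]])
rows(np.array([.439,-.285,.085]),rot(-66.5,-40,23.5),30,12,.7,.9)
E
python3 c.py
```

```text
time: 10.32
position: [0.4397, -0.2765, 0.0953]
orientation: [[0.406, -0.707, -0.579], [-0.913, -0.329, -0.239], [-0.022, 0.626, -0.779]]
wrist_force: [0.4, -0.8, -3.7]
opening: 0.0457
side block [(0.84, array([ 0.4453, -0.2715,  0.0386]))]
side block_top [(0.67, array([ 0.447 , -0.2715,  0.142 ]))]
side block_key [(0.8, array([ 0.4806, -0.2565,  0.0684]))]
top block [(0.65, array([ 0.4439, -0.2739,  0.0391])), (0.23, array([ 0.7494, -0.2262,  0.0006]))]
top block_top [(0.93, array([ 0.4482, -0.2771,  0.1412]))]
top block_key [(0.74, array([ 0.4782, -0.2534,  0.0648]))]
dist 0.014 ang [-1.48  0.6   1.02] opening 0.045677002339010744 F [-1.2 -0.1 -3.3] j [-0.41  0.72  1.54 -0.47  1.4   0.94]
1 rows total
[[0.34,-0.22,0.57,-0.37,0.15,0.26,30]]
```

View pics/s3.png

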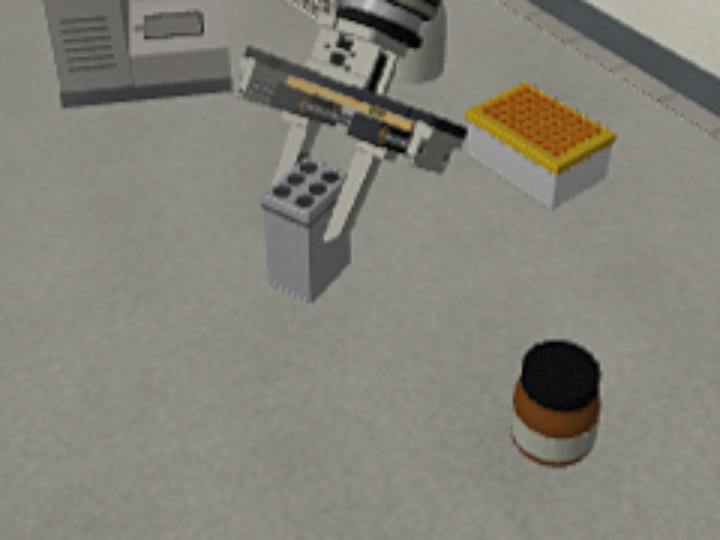

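The block hangs upright in the grip at about (305,235), holes up, with its underside about 39 mm above the bench. Next I straighten it and lower it.

```bash
python3 -m jog '[[0,-0.25,0.31,-0.19,0.08,0.13,30],[0,-0.25,0.31,-0.18,0.07,0.13,30],[0,-0.25,0.31,0,0,0,30],[0,-0.25,0.31,0,0,0,30],[0,0,0,0,0,0,30]]'
python3 -c "
from plan import *
p=bot.read_state()['position'];gp=p-.019*bot.read_state()['orientation'][:,2]; print(p,'bottom',gp[2]-.070)
rows(p-[0,0,gp[2]-.070],rot(-66.5,-40,23.5),30,12,.15,.9)"
```

```text
time: 11.13
position: [0.4391, -0.2779, 0.062]
orientation: [[0.397, -0.704, -0.589], [-0.918, -0.302, -0.257], [0.003, 0.642, -0.766]]
wrist_force: [-1.0, 0.4, -3.9]
opening: 0.0458
[ 0.43907225 -0.27788042  0.06202849] bottom 0.006588003376025192
dist 0.0066 ang [-0.02 -0.06 -0.22] opening 0.04578942896604816 F [-1.   0.4 -3.9] j [-0.4   0.78  1.54 -0.5   1.37  1.  ]
3 rows total
[[0,-0.07,0.08,0,0,-0.02,30],[0,-0.07,0.09,0,-0.01,-0.02,30],[0,-0.07,0.08,-0.01,0,-0.02,30]]
```

```bash
python3 -m jog '[[0,-0.07,0.09,0,0,0,30],[0,-0.07,0.09,0,0,0,30],[0,-0.07,0.09,0,0,0,30],[0,0,0,0,0,0,30]]'; python3 -c "
from h import *
np.set_printoptions(precision=4,suppress=True)
d=grab('side');P=cloud(d);m=finder.outline_of('side','block')[0]['mask'];Q=P[m];Q=Q[~np.isnan(Q[:,0])]
print(np.percentile(Q[:,2],[1,3,50,97,99]))
for n in('block','block_top'): print(n,[(round(float(x['score']),2),w(d,x['centre'])) for x in finder.pinpoint('side',n)[:1]])
T=Q[Q[:,2]>np.percentile(Q[:,2],97)-.008]
T=Q[(Q[:,2]>.09)]
A=np.c_[T[:,:2],np.ones(len(T))];print(len(T),np.linalg.lstsq(A,T[:,2],rcond=None)[0])"
```

```text
time: 11.47
position: [0.4391, -0.278, 0.0568]
orientation: [[0.396, -0.703, -0.591], [-0.918, -0.301, -0.258], [0.004, 0.644, -0.765]]
wrist_force: [-1.0, -0.5, -4.3]
opening: 0.0459
[0.0062 0.0092 0.0739 0.1033 0.1036]
block [(0.65, array([ 0.4442, -0.2758, -0.0002]))]
block_top [(0.64, array([ 0.4491, -0.2754,  0.1027]))]
354 [0.0378 0.0714 0.1037]
```

```bash
python3 -m jog '[[0,-0.06,0.08,0,0,0,30],[0,0,0,0,0,0,30]]';python3 -m jog '[[0,-0.06,0.08,0,0,0,30],[0,0,0,0,0,0,30]]'
```

```text
time: 11.83
position: [0.4393, -0.2782, 0.0567]
orientation: [[0.395, -0.703, -0.591], [-0.919, -0.299, -0.258], [0.005, 0.645, -0.764]]
wrist_force: [0.5, 0.4, -3.7]
opening: 0.0457
time: 12.0
position: [0.4396, -0.2785, 0.0565]
orientation: [[0.395, -0.703, -0.591], [-0.919, -0.298, -0.259], [0.006, 0.645, -0.764]]
wrist_force: [0.4, -0.1, -3.5]
opening: 0.0459
```

```bash
python3 -m jog '[[0,-0.1,0.12,0,0,0,30],[0,-0.1,0.12,0,0,0,30]]';python3 -m jog '[[0,-0.1,0.12,0,0,0,30],[0,-0.1,0.12,0,0,0,30]]'
```

```text
time: 12.17
position: [0.4399, -0.2788, 0.0559]
orientation: [[0.393, -0.702, -0.594], [-0.919, -0.295, -0.261], [0.008, 0.649, -0.761]]
wrist_force: [-2.8, 12.8, 38.4]
opening: 0.046
time: 12.33
position: [0.4402, -0.2787, 0.0561]
orientation: [[0.391, -0.7, -0.597], [-0.92, -0.291, -0.262], [0.009, 0.652, -0.758]]
wrist_force: [-1.9, 11.0, 32.8]
opening: 0.0458
```

```bash
python3 -m jog '[[0,0.02,-0.03,0,0,0,30],[0,0,0,0,0,0,30],[0,0,0,0,0,0,48],[0,0,0,0,0,0,55],[0,0,0,0,0,0,70],[0,0,0,0,0,0,93],[0,0,0,0,0,0,93],[0,0,0,0,0,0,93]]'; cp c.py c4.py; sed -i 's/s3.png/s4.png/' c4.py; python3 c4.py
```

```text
time: 13.0
position: [0.4397, -0.279, 0.056]
orientation: [[0.392, -0.699, -0.598], [-0.92, -0.291, -0.262], [0.009, 0.653, -0.757]]
wrist_force: [-0.7, 0.5, -0.1]
opening: 0.0764
side block [(0.79, array([ 0.4445, -0.2746, -0.0003]))]
side block_top [(0.58, array([ 0.4481, -0.2746,  0.1002]))]
side block_key [(0.69, array([ 0.482 , -0.2596,  0.0292]))]
top block [(0.57, array([ 0.4445, -0.2773, -0.0009]))]
top block_top [(0.8, array([ 0.4484, -0.277 ,  0.1013]))]
top block_key [(0.64, array([ 0.478 , -0.2576,  0.0223]))]
dist 0.0295 ang [ 0.76 -0.13 -0.68] opening 0.09302907008665774 F [-0.9  0.4 -0.3] j [-0.4   0.8   1.53 -0.51  1.37  1.02]
3 rows total
[[0.09,0.35,-0.33,0.06,-0.01,-0.06,30],[0.09,0.35,-0.33,0.06,-0.01,-0.06,30],[0.09,0.36,-0.33,0.07,-0.01,-0.05,30]]
```

View pics/s4.png

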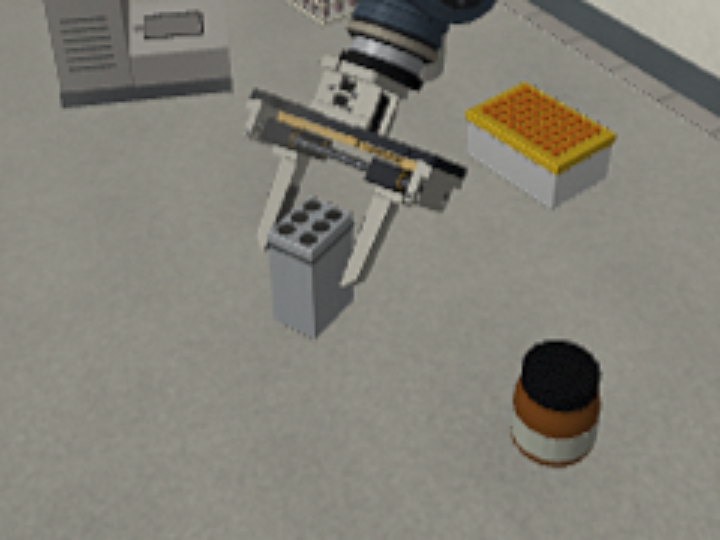

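The block stands upright on the bench at (312,270), free between the open fingers. I'm backing out along the tool axis.

```bash
python3 -m jog '[[0,0,-0.5,0,0,0,93],[0,0,-1,0,0,0,93],[0,0,-1,0,0,0,93],[0,0,-1,0,0,0,93],[0,0,-1,0,0,0,93],[0,0,-1,0,0,0,93],[0,0,-1,0,0,0,93],[0,0,0,0,0,0,93]]'; cat > e.py <<'E'
from plan import *
np.set_printoptions(precision=4,suppress=True)
d=grab('top');P=cloud(d);m=finder.outline_of('top','block')[0]['mask'];m=cv2.dilate(m.astype(np.uint8),np.ones((5,5)))>0
Q=P[m];Q=Q[~np.isnan(Q[:,0])];T=Q[(Q[:,2]>.094)&(Q[:,2]<.106)]
print(len(T),T[:,2].mean(),cv2.minAreaRect((T[:,:2]*1000).astype(np.float32)))
for n in('block','block_top','block_key'): print(n,[(round(float(x['score']),2),w(d,x['centre'])) for x in finder.pinpoint('top',n)[:1]])
rows(np.array([.446,-.276,.16]),rot(-66.5,0,23.5),93,14)
E
python3 e.py
```

```text
time: 14.07
position: [0.5226, -0.2416, 0.1627]
orientation: [[0.391, -0.7, -0.598], [-0.92, -0.292, -0.26], [0.008, 0.652, -0.758]]
wrist_force: [-0.9, -0.0, 0.8]
opening: 0.0929
356 0.09963486200746283 ((446.1137390136719, -274.20379638671875), (60.18183135986328, 46.16646194458008), 23.157848358154297)
block [(0.89, array([ 0.4425, -0.2777, -0.0004]))]
block_top [(0.79, array([ 0.4493, -0.2759,  0.1001]))]
block_key [(0.93, array([ 0.4802, -0.255 ,  0.0228]))]
dist 0.0802 ang [41.03  0.05 -0.61] opening 0.09310294755767022 F [-0.6 -0.4 -0.1] j [-0.31  0.77  1.29 -0.45  1.66  0.96]
11 rows total
[[0.01,0.28,0.23,0.93,0,-0.01,93],[0.01,0.29,0.22,0.93,0,-0.01,93],[0.01,0.31,0.2,0.93,0,-0.01,93],[0.01,0.32,0.18,0.93,0,-0.02,93],[0.01,0.33,0.15,0.93,0,-0.01,93],[0.01,0.34,0.13,0.93,0,-0.02,93],[0.01,0.35,0.11,0.94,0,-0.01,93],[0.01,0.35,0.09,0.93,0,-0.02,93],[0.01,0.36,0.06,0.94,0,-0.01,93],[0.01,0.36,0.04,0.93,0,-0.02,93],[0.02,0.37,0.02,0.94,0.01,-0.02,93]]
```

```bash
python3 -m jog '[[0.01,0.28,0.23,0.93,0,-0.01,93],[0.01,0.29,0.22,0.93,0,-0.01,93],[0.01,0.31,0.2,0.93,0,-0.01,93],[0.01,0.32,0.18,0.93,0,-0.02,93],[0.01,0.33,0.15,0.93,0,-0.01,93],[0.01,0.34,0.13,0.93,0,-0.02,93],[0.01,0.35,0.11,0.94,0,-0.01,93],[0.01,0.35,0.09,0.93,0,-0.02,93],[0.01,0.36,0.06,0.94,0,-0.01,93],[0.01,0.36,0.04,0.93,0,-0.02,93],[0.02,0.37,0.02,0.94,0.01,-0.02,93],[0,0,0,0,0,0,93]]'
python3 -c "
from plan import *
rows(np.array([.446,-.275,.135]),rot(-66.7,0,23.3),93,14,.6)
rows(np.array([.446,-.275,.061]),rot(-66.7,0,23.3),93,14,.6)"
```

```text
time: 15.32
position: [0.4323, -0.2764, 0.149]
orientation: [[0.392, -0.92, 0.015], [-0.92, -0.392, 0.017], [-0.01, -0.02, -1.0]]
wrist_force: [-1.4, 0.0, 0.1]
opening: 0.0932
dist 0.0196 ang [-1.17  0.55 -0.22] opening 0.0932192457690889 F [-1.4  0.   0.1] j [-0.67  0.37  1.82  0.03  0.95  0.48]
2 rows total
[[0.11,-0.32,0.36,-0.15,0.07,-0.03,93],[0.1,-0.33,0.35,-0.14,0.07,-0.03,93]]
dist 0.0891 ang [-1.17  0.55 -0.22] opening 0.0932192457690889 F [-1.4  0.   0.1] j [-0.67  0.37  1.82  0.03  0.95  0.48]
8 rows total
[[0.03,-0.07,0.55,-0.04,0.02,-0.01,93],[0.03,-0.07,0.55,-0.04,0.02,-0.01,93],[0.03,-0.07,0.55,-0.04,0.02,-0.01,93],[0.03,-0.08,0.55,-0.03,0.02,-0.01,93],[0.03,-0.08,0.55,-0.04,0.01,0,93],[0.03,-0.08,0.55,-0.03,0.02,-0.01,93],[0.02,-0.08,0.55,-0.04,0.01,0,93],[0.03,-0.08,0.56,-0.03,0.02,-0.01,93]]
```

```bash
python3 -m jog '[[0.11,-0.32,0.3,-0.15,0.07,-0.03,93],[0.1,-0.33,0.3,-0.14,0.07,-0.03,93],[0,0,0.6,0,0,0,93],[0,0,0.6,0,0,0,93],[0,0,0.6,0,0,0,93],[0,0,0.5,0,0,0,93],[0,0,0.5,0,0,0,93],[0,0,0.4,0,0,0,93],[0,0,0,0,0,0,93]]'
python3 -c "
from plan import *
rows(np.array([.446,-.275,.061]),rot(-66.7,0,23.3),93,14,.6)"
```

```text
time: 16.07
position: [0.4506, -0.2721, 0.0629]
orientation: [[0.399, -0.917, -0.015], [-0.917, -0.399, -0.005], [-0.001, 0.016, -1.0]]
wrist_force: [0.4, 1.3, -0.3]
opening: 0.093
dist 0.0058 ang [0.93 0.06 0.24] opening 0.09298224052818685 F [ 0.4  1.3 -0.3] j [-0.62  0.53  1.83 -0.02  0.79  0.55]
1 rows total
[[0.04,0.27,0.1,0.23,0.02,0.06,93]]
```

```bash
python3 -m jog '[[0.04,0.2,0.07,0.2,0.02,0.06,93],[0.02,0.1,0.04,0.05,0,0,93],[0,0,0,0,0,0,93],[0,0,0,0,0,0,70],[0,0,0,0,0,0,50],[0,0,0,0,0,0,30],[0,0,0,0,0,0,30],[0,0,0,0,0,0,30],[0,0,0,0,0,0,30],[0,0,0,0,0,0,30],[0,0,0,0,0,0,30]]' 45
python3 -c "
from plan import *
rows(np.array([.446,-.275,.21]),rot(-66.7,0,23.3),30,14,.8)"
```

```text
time: 16.98
position: [0.4461, -0.2769, 0.0625]
orientation: [[0.395, -0.919, 0.005], [-0.919, -0.395, -0.002], [0.004, -0.004, -1.0]]
wrist_force: [1.0, 0.3, -1.4]
opening: 0.0459
dist 0.1475 ang [-0.24 -0.21 -0.06] opening 0.04592997487765541 F [ 1.   0.3 -1.4] j [-0.65  0.52  1.84  0.    0.77  0.52]
10 rows total
[[-0.01,-0.01,-0.74,-0.01,-0.01,0,30],[-0.01,-0.01,-0.74,-0.01,0,0,30],[-0.01,0,-0.74,0,-0.01,0,30],[-0.01,0,-0.74,-0.01,0,0,30],[-0.01,0,-0.74,0,-0.01,0,30],[0,-0.01,-0.73,-0.01,0,0,30],[-0.01,0,-0.74,0,-0.01,0,30],[0,-0.01,-0.73,-0.01,0,0,30],[-0.01,0,-0.74,0,-0.01,-0.01,30],[0,-0.01,-0.73,-0.01,0,0,30]]
```

```bash
python3 -m jog '[[0,0,-0.5,0,0,0,30],[0,0,-0.9,0,0,0,30],[0,0,-0.9,0,0,0,30],[0,0,-0.9,0,0,0,30],[0,0,-0.9,0,0,0,30],[0,0,-0.9,0,0,0,30],[0,0,-0.9,0,0,0,30],[0,0,-0.9,0,0,0,30],[0,0,-0.9,0,0,0,30]]'
python3 -c "
from plan import *
rows(np.array([.515,.165,.235]),rot(67.2,0,23.5),30,12,.9,.9)"
```

```text
time: 17.73
position: [0.4415, -0.2735, 0.2219]
orientation: [[0.395, -0.919, -0.006], [-0.919, -0.395, 0.007], [-0.009, 0.003, -1.0]]
wrist_force: [0.6, -0.5, -4.0]
opening: 0.0461
dist 0.4448 ang [  -0.5     0.46 -133.93] opening 0.04605657666173932 F [ 0.6 -0.5 -4. ] j [-0.65  0.3   1.72  0.    1.13  0.52]
38 rows total
[[-0.49,-0.32,-0.01,0,0,-0.88,30],[-0.47,-0.35,-0.01,0,0,-0.88,30],[-0.45,-0.37,-0.01,0,0,-0.88,30],[-0.43,-0.4,-0.01,0,0,-0.88,30],[-0.4,-0.43,-0.01,0,0,-0.88,30],[-0.37,-0.45,-0.01,0,0,-0.88,30],[-0.34,-0.47,-0.01,0,0,-0.88,30],[-0.32,-0.49,-0.01,0,0,-0.88,30],[-0.28,-0.51,-0.01,0,0,-0.88,30],[-0.25,-0.53,-0.02,0,0,-0.88,30],[-0.22,-0.54,-0.01,0,0,-0.88,30],[-0.19,-0.56,-0.02,-0.01,0,-0.88,30]]
```

```bash
python3 -m jog '[[-0.49,-0.32,-0.01,0,0,-0.88,30],[-0.47,-0.35,-0.01,0,0,-0.88,30],[-0.45,-0.37,-0.01,0,0,-0.88,30],[-0.43,-0.4,-0.01,0,0,-0.88,30],[-0.4,-0.43,-0.01,0,0,-0.88,30],[-0.37,-0.45,-0.01,0,0,-0.88,30],[-0.34,-0.47,-0.01,0,0,-0.88,30],[-0.32,-0.49,-0.01,0,0,-0.88,30],[-0.28,-0.51,-0.01,0,0,-0.88,30],[-0.25,-0.53,-0.02,0,0,-0.88,30],[-0.22,-0.54,-0.01,0,0,-0.88,30],[-0.19,-0.56,-0.02,0,0,-0.88,30]]'
python3 -c "
from plan import *
rows(np.array([.515,.165,.235]),rot(67.2,0,23.5),30,12,.9,.9)"
```

```text
time: 18.73
position: [0.4606, -0.129, 0.2347]
orientation: [[0.922, -0.386, -0.005], [-0.386, -0.922, 0.004], [-0.006, -0.002, -1.0]]
wrist_force: [-0.3, 0.0, -3.8]
opening: 0.0456
dist 0.299 ang [ -0.36   0.18 -89.93] opening 0.04559302809816219 F [-0.3  0.  -3.8] j [-0.37  0.2   1.81  0.    1.14  0.02]
25 rows total
[[-0.13,-0.58,0,0,0,-0.9,30],[-0.09,-0.59,0,0,0,-0.9,30],[-0.05,-0.6,0,0,0,-0.9,30],[-0.01,-0.6,0,0,0,-0.9,30],[0.02,-0.6,0,0,0,-0.9,30],[0.06,-0.59,0,0,0,-0.9,30],[0.1,-0.59,0,0,0,-0.9,30],[0.13,-0.58,0,-0.01,0,-0.9,30],[0.17,-0.57,0,-0.01,0,-0.9,30],[0.21,-0.56,0,0,0,-0.9,30],[0.24,-0.55,0,-0.01,0,-0.9,30],[0.27,-0.53,0,0,0,-0.9,30]]
```

```bash
python3 -m jog '[[-0.13,-0.58,0,0,0,-0.9,30],[-0.09,-0.59,0,0,0,-0.9,30],[-0.05,-0.6,0,0,0,-0.9,30],[-0.01,-0.6,0,0,0,-0.9,30],[0.02,-0.6,0,0,0,-0.9,30],[0.06,-0.59,0,0,0,-0.9,30],[0.1,-0.59,0,0,0,-0.9,30],[0.13,-0.58,0,0,0,-0.9,30],[0.17,-0.57,0,0,0,-0.9,30],[0.21,-0.56,0,0,0,-0.9,30],[0.24,-0.55,0,0,0,-0.9,30],[0.27,-0.53,0,0,0,-0.9,30]]'
python3 -c "
from plan import *
rows(np.array([.515,.165,.235]),rot(67.2,0,23.5),30,12,.9,.9)"
```

```text
time: 19.73
position: [0.4794, 0.0211, 0.2395]
orientation: [[0.922, 0.387, -0.011], [0.387, -0.922, 0.005], [-0.008, -0.009, -1.0]]
wrist_force: [-0.3, -0.5, -3.5]
opening: 0.0455
dist 0.1483 ang [ -0.66   0.23 -44.45] opening 0.04553926853269385 F [-0.3 -0.5 -3.5] j [-0.06  0.2   1.79  0.01  1.15 -0.45]
13 rows total
[[0.34,-0.46,0.02,-0.01,0,-0.85,30],[0.37,-0.44,0.02,-0.01,0,-0.86,30],[0.39,-0.41,0.02,-0.01,0,-0.85,30],[0.42,-0.39,0.02,-0.01,0.01,-0.86,30],[0.44,-0.36,0.02,-0.01,0,-0.85,30],[0.46,-0.34,0.02,-0.01,0.01,-0.86,30],[0.48,-0.31,0.02,-0.02,0,-0.85,30],[0.5,-0.28,0.02,-0.01,0.01,-0.86,30],[0.51,-0.25,0.01,-0.02,0,-0.85,30],[0.52,-0.22,0.02,-0.01,0.01,-0.86,30],[0.54,-0.19,0.01,-0.02,0,-0.85,30],[0.55,-0.15,0.02,-0.01,0.01,-0.86,30]]
```

```bash
python3 -m jog '[[0.34,-0.46,0.02,-0.01,0,-0.85,30],[0.37,-0.44,0.02,-0.01,0,-0.86,30],[0.39,-0.41,0.02,-0.01,0,-0.85,30],[0.42,-0.39,0.02,-0.01,0.01,-0.86,30],[0.44,-0.36,0.02,-0.01,0,-0.85,30],[0.46,-0.34,0.02,-0.01,0.01,-0.86,30],[0.48,-0.31,0.02,-0.02,0,-0.85,30],[0.5,-0.28,0.02,-0.01,0.01,-0.86,30],[0.51,-0.25,0.01,-0.02,0,-0.85,30],[0.52,-0.22,0.02,-0.01,0.01,-0.86,30],[0.54,-0.19,0.01,-0.02,0,-0.85,30],[0.55,-0.15,0.02,-0.01,0.01,-0.86,30]]'
python3 -m jog '[[0.3,-0.08,0,0,0,-0.4,30],[0,0,0,0,0,0,30]]'
cat > f.py <<'E'
from plan import *
np.set_printoptions(precision=4,suppress=True)
for cam in('side','top'):
    d=grab(cam)
    for n in('block','block_top','block_key','well_floor','heater'): print(cam,n,[(round(float(x['score']),2),w(d,x['centre'])) for x in finder.pinpoint(cam,n)[:1]])
    P=cloud(d)
    m=finder.outline_of(cam,'heater')[0]['mask'];m=cv2.dilate(m.astype(np.uint8),np.ones((9,9)))>0
    Q=P[m];Q=Q[~np.isnan(Q[:,0])];T=Q[(Q[:,2]>.142)&(Q[:,2]<.156)];print('tower',len(T),cv2.minAreaRect((T[:,:2]*1000).astype(np.float32)))
    save(d,cam+'5.png')
rows(np.array([.515,.165,.235]),rot(67.2,0,23.5),30,12,.9,.9)
E
python3 f.py
```

```text
time: 20.73
position: [0.5054, 0.1616, 0.239]
orientation: [[0.407, 0.913, -0.008], [0.913, -0.407, -0.0], [-0.003, -0.007, -1.0]]
wrist_force: [-0.5, -0.0, -2.8]
opening: 0.0458
time: 20.9
position: [0.5058, 0.1694, 0.2394]
orientation: [[0.376, 0.927, -0.008], [0.927, -0.376, -0.0], [-0.003, -0.008, -1.0]]
wrist_force: [0.2, -0.3, -3.6]
opening: 0.0461
side block [(0.86, array([0.5026, 0.1708, 0.1769]))]
side block_top [(0.72, array([0.5056, 0.1702, 0.2792]))]
side block_key [(0.86, array([0.4696, 0.1818, 0.2078]))]
side well_floor [(0.9, array([0.5146, 0.1655, 0.0226]))]
side heater [(0.78, array([ 0.5165,  0.166 , -0.0024]))]
tower 466 ((434.13671875, 194.7703094482422), (127.52887725830078, 81.25277709960938), 67.51903533935547)
top block []
top block_top [(0.62, array([ 0.7455,  0.2432, -0.0027]))]
top block_key []
top well_floor [(0.66, array([0.5134, 0.1633, 0.0208]))]
top heater [(0.89, array([0.5154, 0.1614, 0.0035]))]
tower 422 ((434.20458984375, 198.2102508544922), (124.22242736816406, 81.4107894897461), 66.71058654785156)
dist 0.0105 ang [-0.42  0.2   0.59] opening 0.04546418975951627 F [ 0.4  0.8 -3.7] j [ 0.23  0.3   1.66  0.    1.18 -0.95]
1 rows total
[[0,0.48,0.21,-0.11,0.05,0.15,30]]
```

```bash
python3 -m jog '[[0,0.3,0.2,-0.11,0.05,0.15,30],[0,0.2,0.6,0,0,0,30],[0,0,0.8,0,0,0,30],[0,0,0.8,0,0,0,30],[0,0,0.8,0,0,0,30],[0,0,0.8,0,0,0,30],[0,0,0.6,0,0,0,30],[0,0,0.3,0,0,0,30],[0,0,0,0,0,0,30]]'
python3 -c "
from plan import *
rows(np.array([.516,.164,.132]),rot(67.2,0,23.5),30,12,.3,.9)
d=grab('side');cv2.imwrite('pics/s6.png',cv2.resize(d['image'][80:220,110:300],(760,560),interpolation=cv2.INTER_CUBIC)[:,:,::-1])"
```

```text
time: 22.35
position: [0.5174, 0.1629, 0.1307]
orientation: [[0.39, 0.921, 0.001], [0.921, -0.39, -0.001], [-0.0, 0.001, -1.0]]
wrist_force: [0.1, -0.5, -3.5]
opening: 0.046
dist 0.0022 ang [ 0.06  0.01 -0.17] opening 0.04599359791316223 F [ 0.1 -0.5 -3.5] j [ 0.22  0.45  1.75 -0.    0.94 -0.95]
1 rows total
[[0.02,-0.09,-0.06,0.02,0,-0.04,30]]
```

View pics/s6.png

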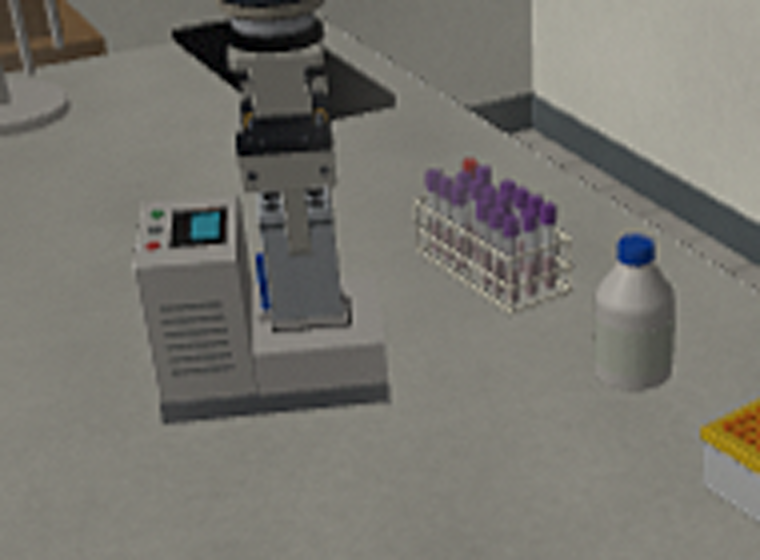

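The block is over the well at (305,290) in the crop, with its blue key at (262,280) on the tower side. I'm lowering it gently and watching the force.

```bash
python3 -m jog '[[0.02,-0.1,0.15,0.02,0,-0.04,30],[0,-0.06,0.2,0,0,0,30],[0,0,0.15,0,0,0,30]]'; python3 -m jog '[[0,0,0.12,0,0,0,30],[0,0,0.12,0,0,0,30]]'
```

```text
time: 22.65
position: [0.516, 0.1648, 0.1224]
orientation: [[0.388, 0.922, 0.003], [0.922, -0.388, 0.001], [0.002, 0.003, -1.0]]
wrist_force: [0.3, -1.6, 8.0]
opening: 0.0456
time: 22.82
position: [0.5165, 0.1651, 0.1179]
orientation: [[0.387, 0.922, 0.005], [0.922, -0.387, 0.001], [0.003, 0.004, -1.0]]
wrist_force: [-0.3, 0.5, -3.9]
opening: 0.0458
```

```bash
python3 -c "
from plan import *
rows(np.array([.5165,.1651,.108]),rot(67.2,0,23.5),30,12,.3,.9)"; python3 -m jog '[[0,0,0.15,0.05,0,0,30],[0,0,0.15,0.04,0,0,30],[0,0,0.15,0,0,0,30]]'; python3 -m jog '[[0,0,0.15,0,0,0,30],[0,0,0.15,0,0,0,30]]'
```

```text
dist 0.0099 ang [ 0.25 -0.18  0.01] opening 0.04579236821706866 F [-0.3  0.5 -3.9] j [ 0.22  0.46  1.77  0.    0.91 -0.95]
2 rows total
[[0,0,0.25,0.03,-0.02,0,30],[0,0,0.25,0.03,-0.03,0,30]]
time: 23.07
position: [0.5168, 0.165, 0.1086]
orientation: [[0.387, 0.922, -0.0], [0.922, -0.387, 0.004], [0.004, -0.002, -1.0]]
wrist_force: [0.7, -0.3, -3.7]
opening: 0.0459
time: 23.23
position: [0.5168, 0.165, 0.1018]
orientation: [[0.387, 0.922, -0.0], [0.922, -0.387, 0.004], [0.004, -0.002, -1.0]]
wrist_force: [0.8, -0.1, -2.9]
opening: 0.0455
```

Sliding in freely.

```bash
python3 -m jog '[[0,0,0.15,0,0,0,30],[0,0,0.15,0,0,0,30],[0,0,0.15,0,0,0,30]]'; python3 -m jog '[[0,0,0.15,0,0,0,30],[0,0,0.12,0,0,0,30]]'; python3 -m jog '[[0,0,0.12,0,0,0,30],[0,0,0.1,0,0,0,30]]'
```

```text
time: 23.48
position: [0.5168, 0.165, 0.0917]
orientation: [[0.387, 0.922, -0.0], [0.922, -0.387, 0.004], [0.003, -0.002, -1.0]]
wrist_force: [0.3, -0.7, -3.2]
opening: 0.0455
time: 23.65
position: [0.5168, 0.165, 0.0856]
orientation: [[0.388, 0.922, -0.0], [0.922, -0.387, 0.004], [0.003, -0.002, -1.0]]
wrist_force: [-0.3, -0.5, -3.1]
opening: 0.0456
time: 23.82
position: [0.517, 0.1649, 0.0823]
orientation: [[0.387, 0.922, -0.0], [0.922, -0.387, 0.003], [0.003, -0.002, -1.0]]
wrist_force: [-14.9, -6.1, 48.6]
opening: 0.0458
```

```bash
python3 -m jog '[[0,0,-0.03,0,0,0,30],[0,0,0,0,0,0,30],[0,0,0,0,0,0,50],[0,0,0,0,0,0,65],[0,0,0,0,0,0,80],[0,0,0,0,0,0,90],[0,0,0,0,0,0,90],[0,0,0,0,0,0,90]]'; python3 -m jog '[[0,0,-0.3,0,0,0,90],[0,0,-0.6,0,0,0,90],[0,0,-0.8,0,0,0,90],[0,0,-0.9,0,0,0,90],[0,0,-0.9,0,0,0,90],[0,0,-0.9,0,0,0,90],[0,0,-0.9,0,0,0,90],[0,0,-0.9,0,0,0,90],[0,0,-0.9,0,0,0,90],[0,0,-0.9,0,0,0,90],[0,0,0,0,0,0,90]]'
sed -i "s/5.png/7.png/" f.py; cat >> f.py <<'E'
d=grab('side');P=cloud(d);m=finder.outline_of('side','block')[0]['mask'];Q=P[m];Q=Q[~np.isnan(Q[:,0])];print('top z',np.percentile(Q[:,2],[2,90,98]))
for n in('tube_rack','tip_box','bottle','jar'): print(n,[w(d,x['centre']) for x in finder.pinpoint('side',n)[:1]])
cv2.imwrite('pics/s8.png',cv2.resize(d['image'][80:220,110:300],(760,560),interpolation=cv2.INTER_CUBIC)[:,:,::-1])
E
python3 f.py
```

```text
time: 24.48
position: [0.5181, 0.1654, 0.084]
orientation: [[0.387, 0.922, 0.003], [0.922, -0.387, 0.004], [0.005, 0.001, -1.0]]
wrist_force: [0.2, 1.3, -0.2]
opening: 0.0789
time: 25.4
position: [0.5168, 0.1646, 0.2551]
orientation: [[0.387, 0.922, 0.002], [0.922, -0.387, 0.004], [0.005, 0.0, -1.0]]
wrist_force: [1.0, -0.1, 0.1]
opening: 0.0898
side block [(0.89, array([0.5142, 0.1651, 0.0176]))]
side block_top [(0.95, array([0.5204, 0.1667, 0.1187]))]
side block_key [(0.57, array([0.4844, 0.1779, 0.0462]))]
side well_floor [(0.97, array([0.5175, 0.1648, 0.0246]))]
side heater []
tower 465 ((434.04327392578125, 194.66165161132812), (127.791748046875, 80.89248657226562), 67.76526641845703)
top block []
top block_top [(0.38, array([0.5162, 0.1609, 0.1207]))]
top block_key []
top well_floor [(0.71, array([0.5172, 0.1633, 0.0205]))]
top heater [(0.85, array([ 0.5143,  0.1627, -0.0002]))]
tower 442 ((434.03826904296875, 198.56834411621094), (125.44790649414062, 81.83333587646484), 66.65653991699219)
dist 0.0162 ang [-0.24 -0.09  0.03] opening 0.0900467123248434 F [-0.2  0.4 -0.2] j [ 0.22  0.3   1.63  0.    1.21 -0.95]
1 rows total
[[0.02,-0.04,0.81,-0.06,-0.02,0.01,30]]
top z [0.0606 0.1214 0.1229]
tube_rack [array([0.7497, 0.243 , 0.002 ])]
tip_box [array([ 0.7507, -0.2235, -0.0012])]
bottle [array([ 0.7524,  0.0054, -0.0013])]
jar [array([ 0.5278, -0.4988, -0.0011])]
```

View pics/s8.png

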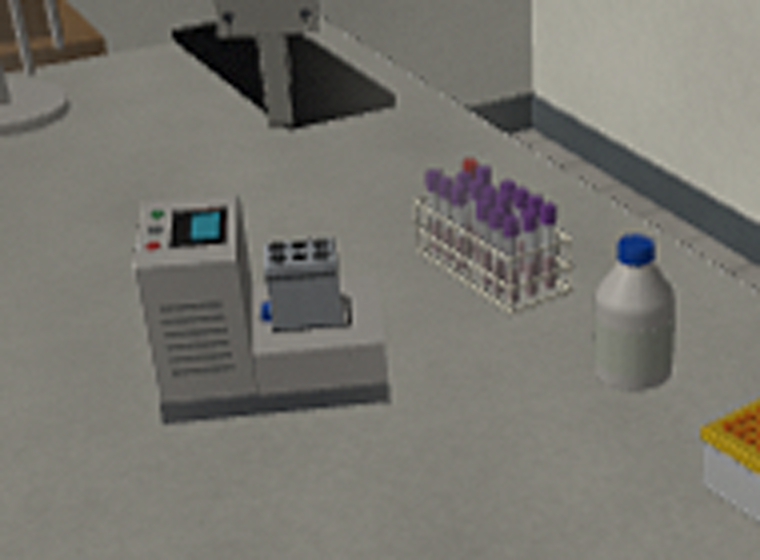

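The block is seated at (305,285) in the crop, key against the tower side, and the gripper is well clear above. Its top measures about 0.120–0.122 m, and the expected height is 0.120 m.

```bash
python3 -c "
from plant import order; print(order.sign_off())"
```

```text
the job is handed in; nothing more can be done
None
```

I stood the block upright on the bench and let go of it. Then I took it again from above, turned it so the blue key faces the control tower, and lowered it into the well until it reached the floor. It slid in with only a light touch at the rim, so no shuffling was needed. I then opened the gripper, raised it clear and handed the job in at about 26–27 s of the 72 s allowed.

**Seating:** the last checks put the block's underside at about 0.018 m and its top at 0.119–0.122 m, against the expected 0.020 and 0.120 m. Its axis was within about 4 mm of the estimated well centre.

**Other things on the bench:** all four bystanders measured within about 5 mm of where they started, which is about the finder's own error.

**Force:** the highest wrist force I read was about 51 N, when the block met the well floor. The block was in the grip at that moment.

**Checks that failed or disagreed:**
- After seating, the top camera did not find the block or its key, and it gave the block's top only a weak 0.38 score. The seating check therefore rests mainly on the side camera and the measured tool height.
- The side camera's estimates of the block's underside and top centre were about 6 mm apart horizontally. That would suggest a tilt of about 0.06 rad, but it is within the finder's roughly 4 mm error on each point, and the picture shows the block straight.

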